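Close the sample pots and set the square one between the filter flasks

TASK

Close each of the three white sample pots with the lid of its own shape and size, fully home, and stand the square pot, which is filtered next, upright on the steel plate midway between the two filter flasks. The two round pots stay where they stand; leave the odd lid, the flasks and everything else on the bench in place.

Things in the scene. Friction and masses are not known exactly. Their poses are not given: they have to be found in the camera images.
- pot_large: large round open sample pot, white plastic, outside diameter 64 mm, 55 mm tall, wall 4 mm, mouth 56 mm wide; origin at the centre of its underside, z up. Stands upright on the table.
- pot_small: small round open sample pot, white plastic, outside diameter 46 mm, 55 mm tall, wall 4 mm, mouth 38 mm wide; origin at the centre of its underside, z up. Stands upright on the table.
- pot_square: square open sample pot, white plastic, 52 x 52 mm outside, 55 mm tall, wall 4 mm, mouth 44 x 44 mm; origin at the centre of its underside, x and y along its sides, z up. The only square pot; stands upright on the table.
- lid_large: large round lid, white plastic. Origin at the centre of its underside, z up. Plug 52 mm in diameter, z=0 to 6 mm (edge tapered); cover plate 64 mm in diameter from z=6 to 11 mm; round knob on top, 16 mm across, z=11 to 31 mm. Starts plug down on the table. Fits the large round pot; when home the cover plate rests on the rim, and its origin is 49 mm above the pot's origin.
- lid_small: small round lid, white plastic. Origin at the centre of its underside, z up. Plug 34 mm in diameter, z=0 to 6 mm (edge tapered); cover plate 46 mm in diameter from z=6 to 11 mm; round knob on top, 16 mm across, z=11 to 31 mm. Starts plug down on the table. Fits the small round pot; when home its origin is 49 mm above the pot's origin.
- lid_square: square lid, white plastic. Origin at the centre of its underside, z up. Plug 40 x 40 mm, z=0 to 6 mm (edge tapered); cover plate 52 x 52 mm from z=6 to 11 mm; square knob on top, 16 mm across, z=11 to 31 mm. Starts plug down on the table. All sides along x and y. Fits the square pot at any quarter turn; when home its origin is 49 mm above the pot's origin.
- lid_spare: round lid of middle size that belongs to none of the pots, white plastic. Origin at the centre of its underside, z up. Plug 43 mm in diameter, z=0 to 6 mm (edge tapered); cover plate 55 mm in diameter from z=6 to 11 mm; round knob on top, 16 mm across, z=11 to 31 mm. Starts plug down on the table. To be left alone.
- stand: fixed flat steel plate, 110 mm (x) by 320 mm (y), 4 mm thick, lying on the table towards its back, carrying the two filter flasks; origin at the centre of its underside, y along the line of the two flasks.
- gap (a point): the point on the top of the steel plate midway between the two filter flasks (a clear space of 138 mm between their feet); axes as the plate's.
- flask_left: conical glass filter flask with a white collar, blue clamp and glass funnel with a blue cover, foot 82 mm across, narrowing to 32 mm at 100 mm up, funnel 47 mm across from 130 mm up, 188 mm tall in all; loose on the steel plate, 110 mm to the +y side of the gap. Origin at the centre of its underside.
- flask_right: the same kind of filter flask, 110 mm to the -y side of the gap.
- bottle: amber glass bottle with white cap, 56 mm in diameter, 150 mm tall, to be left alone; origin at the centre of its underside.
- beaker: open clear glass beaker, 62 mm across, 85 mm tall, to be left alone; origin at the centre of its underside.
- petri: closed clear plastic petri dish with a white paper disc on top, 60 mm across, 18 mm tall, to be left alone; origin at the centre of its underside.
- stopper: dark rubber stopper, 34 mm across below, 42 mm above, 26 mm tall, to be left alone; origin at the centre of its underside.
Not all that is in view belongs to the job. Leave any red look-alike of the lid_small alone.

How it is judged:
At the end, for the whole second after the job is handed in: Each upright pot carries its own lid home (centred within 5 mm, level, origin 46 to 51 mm above the pot's). The square pot stands on the plate within 15 mm of midway between the flasks; the round pots are within 30 mm of their starts; pots and lids at rest (horizontal distance between lid_large and pot_large below 0.005 m and z of lid_large in the frame of pot_large between 0.046 and 0.051 m and angle between the z axis of lid_large and the z axis of pot_large, either way round below 0.06 rad and angle between each of pot_large, pot_small, pot_square's own z axis and vertical below 0.06 rad and linear speed of each of lid_large, pot_large, lid_small, pot_small, lid_square, pot_square below 0.02 m/s and horizontal distance between lid_small and pot_small below 0.005 m and z of lid_small in the frame of pot_small between 0.046 and 0.051 m and angle between the z axis of lid_small and the z axis of pot_small, either way round below 0.06 rad and horizontal distance between lid_square and pot_square below 0.005 m and z of lid_square in the frame of pot_square between 0.046 and 0.051 m and angle between the z axis of lid_square and the z axis of pot_square, either way round below 0.06 rad and distance of each of pot_large, pot_small from where it was at the start of the episode below 0.03 m and horizontal distance between pot_square and gap below 0.015 m and z of pot_square in the frame of stand between 0 and 0.008 m); the robot touches nothing.
It fails at once if a filter flask is pushed more than 25 mm from its place or tipped over (distance of any of flask_left, flask_right from where it was at the start of the episode above 0.025 m or angle between any of flask_left, flask_right's own z axis and vertical above 0.4 rad).
It fails at once if the odd lid is pushed more than 25 mm from its place or tipped over (distance of lid_spare from where it was at the start of the episode above 0.025 m or angle between lid_spare's own z axis and vertical above 0.4 rad).
It fails at once if the bottle, beaker, petri dish or stopper is pushed more than 25 mm from its place or tipped over (distance of any of bottle, beaker, petri, stopper from where it was at the start of the episode above 0.025 m or angle between any of bottle, beaker, petri, stopper's own z axis and vertical above 0.4 rad).
It also fails if it takes over 72 s, if anything falls off the work surface, if the arm or the gripper's body presses on something with over 40 N, if the wrist force passes 120 N, or if a joint passes its speed limit or range.

ROBOT

A 6-joint arm with a two-finger parallel gripper is mounted at the origin on the work surface. World frame = base frame: x ahead of the robot, y to its left, z up, the work surface at z = 0. Lengths are in m, angles in rad, forces in N, time in s.
With the tool pointing down it reaches from about 0.325 to 0.775 m from the base axis. Payload 5.5 kg.
Tool frame: the origin (TCP) lies midway between the tips of the shut fingers; the grasp point (between the pads) lies behind it (grip_depth is the z of the grasp point in the tool frame, in m); z points along the fingers, y is the line along which they close (so a half turn about z gives the same grasp; the last joint's range is limited). The gripper opens to 88 mm and grips with 3 to 60 N. Pads are 20 mm wide; open, the fingers measure 115 mm over their backs; the gripper's body (75 mm by 178 mm) begins 61 mm behind the grasp point.
Start: joints at [1.111, 0.091, 1.231, -0, 1.82, -0.057], TCP at [0.235, 0.552, 0.223] pointing down, gripper open.
Joint ranges: [-2.87, 2.87], [-0.86, 2.18], [0.17, 2.46], [-1.51, 4.65], [0.06, 2.69], [-2.65, 2.65]. Speed limits (rad/s): [2.57, 2.57, 3.01, 3.14, 3.14, 3.14].

INTERFACE

Orientations are given as a unit quaternion [x, y, z, w].
In Python, from workcell import get_state, snapshot, finish_job, grip_depth gives the robot as it stands.
- The arm moves only by the tool play_rows, never from a script. Its argument "rows" is a list that holds one entry, the list of rows, each a list of 7 numbers: the turn, a rotation vector about the tool's x, y, z in rad, then the shift along the tool's x, y, z in m, then the finger opening in m, from 0 to 0.0878. In form: [[[rx, ry, rz, x, y, z, grip], ...]]. A call has 1 to 12 rows; each row is the pose to reach, as a shift and turn from the pose commanded when the call began, along the tool's axes at that moment; what a row does not reach only later rows make up. A row lasts 1/12 s, in which the tool goes at most 41.7 mm and 7.16 degrees, less where a joint would pass 70% of its speed; a pose out of reach is approached as far as the arm can. A call with a gripper value outside its range is refused whole. The fingers move at their own pace and stop on an object; "force" is the grip in N (left out, the last holds). Time passes only in rows, so rows that repeat a pose let the fingers close. It gives the time, the measured TCP pose, the force, the opening and the grip force at its end, in the units of the state.
- get_state(): the state, without advancing time (a new reading comes with each control period).
- snapshot(name): name is "scene" or "top" or "wrist"; returns a dict with "img" (400x640x3 uint8, red, green, blue), "fx", "fy", "cx", "cy" (pixels), "rvec" (rotation vector, rad) and "tvec" (3), from world to camera coordinates, as OpenCV has them; the wrist camera has in their place "T_tool_cam" (4x4, takes a point from camera to tool coordinates, whose origin is the TCP and whose axes are the flange's). Camera axes: x right, y down, z forward; pixel columns grow to the right and rows downward; lengths in m; the calibration is good to about 2 mm. The wrist camera is an equidistant fisheye: a pixel r from the principal point sees the ray r / f radians off the axis. A picture is of the moment at which its call begins: read the wrist's pose just before it. There is no depth.
- finish_job(): hands the job in; it is judged then, once.
The state is a dict: "t": time; "qpos": joint angles; "qd": joint speeds; "tau": joint torques, N m; "tcp_pos": TCP position; "tool_rot": TCP orientation; "force": force on the tool from outside, world axes, zero at the start; "wrist_torque": the same for the moment, N m; "grip_width": opening from 0.0 (shut) to 1.0 (fully open); "finger_force": force on a finger pad.
Only numpy, scipy, OpenCV 4.12 (cv2) and the standard library are available. Lean on these libraries where they do the work, as an engineer would, in place of code of your own. Each camera call takes 0.05 s, during which the arm holds its last target. There are 200 camera calls.

## Working session

There is one attempt and no reset: what is moved stays moved. The work goes in short steps, Python scripts to look and compute and a tool call to move; the robot and the scene stay as the last step left them, time stands still between calls to the robot, and variables do not carry over. Pictures are saved under pics/ and viewed, at most 10 in all, crops included, and the job is handed in when it is done.

Besides the shell and the picture viewer there is one more tool, called after ">>>" by a JSON object that holds its "fn" and its "kwargs", one argument or row to a line. play_rows: Moves the arm, as the interface text tells. Its arguments: {"type":"object","properties":{"rows":{"type":"array"},"force":{"type":"number"}},"required":["rows"]}

```bash
mkdir -p pics
python3 - <<'E'
from workcell import *
import cv2,pickle
s=get_state();print(s, grip_depth)
d={}
for n in ("top","scene"):
    a=snapshot(n);d[n]=a;cv2.imwrite(f"pics/{n}0.png",a["img"][:,:,::-1])
    print(n,{k:v for k,v in a.items() if k!="img"})
pickle.dump(d,open("d0.pkl","wb"))
E
```

```text
{'t': 0.0, 'qpos': array([ 1.11126829e+00,  9.18284543e-02,  1.23187229e+00, -2.27901929e-05,
        1.81980303e+00, -5.67035307e-02]), 'qd': array([ 0.00162326,  0.00026584, -0.00072226,  0.00121322, -0.00092955,
        0.00135545]), 'tau': array([ 1.11369529e-03, -4.46470714e+01, -4.06430054e+01,  6.99698576e-02,
        2.96071626e-02, -1.13758592e-04]), 'tcp_pos': array([0.23508887, 0.55170148, 0.22153277]), 'tool_rot': array([ 2.00055886e-01,  9.79784022e-01, -9.26723105e-04, -2.33234732e-04]), 'force': array([-0.00151085, -0.09318724, -0.19038995]), 'wrist_torque': array([-0.03878836, -0.01216827, -0.01657517]), 'finger_force': 0.0, 'grip_width': 0.9958960789848958} -0.0187
top {'fx': 363.62899378216036, 'fy': 363.62899378216036, 'cx': 321.7848779083193, 'cy': 198.6143797729853, 'rvec': array([ 2.14904232, -2.18429748,  0.08009826]), 'tvec': array([0.00920916, 0.51557875, 0.86156187])}
scene {'fx': 445.93145188545543, 'fy': 445.93145188545543, 'cx': 319.80843730490443, 'cy': 198.14417071345574, 'rvec': array([ 1.16341145,  2.5146557 , -0.82429706]), 'tvec': array([ 0.3170904 , -0.29068092,  1.38188402])}
```

View pics/top0.png

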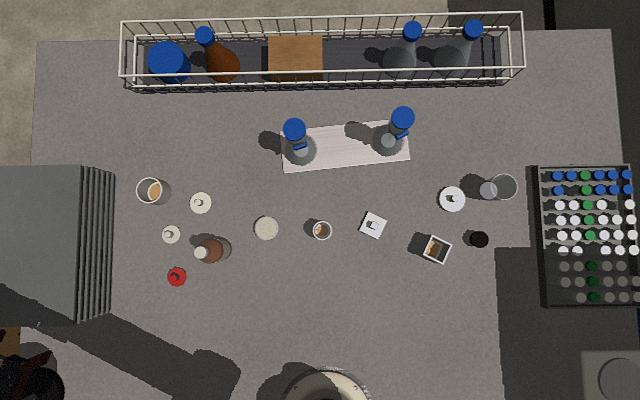

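View pics/scene0.png

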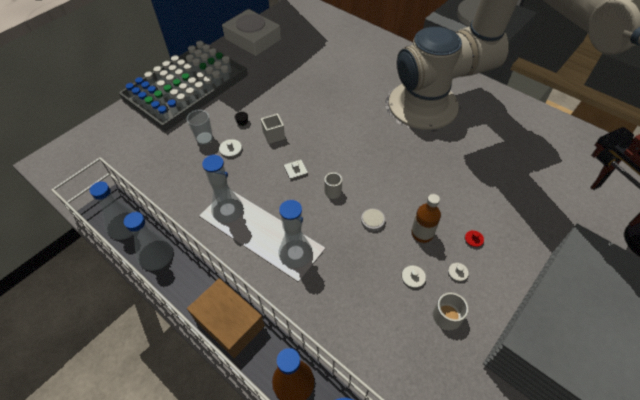

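The top view shows the round lids at (201,203), (171,234) and (452,199), and the square lid at (373,225). The pots are large (152,191), small (321,230) and square (437,248), with the flask bases near (300,150) and (388,140). The scene view agrees. The red look-alike is at (177,277) and the petri dish at (265,228).

```bash
cat > h.py <<'E'
import numpy as np,cv2
from scipy.spatial.transform import Rotation as R
def proj(P,cam,tool=None):
    """world points Nx3 -> pixels"""
    P=np.asarray(P,float)
    if "rvec" in cam:
        K=np.array([[cam["fx"],0,cam["cx"]],[0,cam["fy"],cam["cy"]],[0,0,1]])
        return cv2.projectPoints(P,cam["rvec"],cam["tvec"],K,None)[0][:,0]
    T=np.eye(4);T[:3,:3]=R.from_quat(tool[1]).as_matrix();T[:3,3]=tool[0]
    M=np.linalg.inv(T@cam["T_tool_cam"])
    p=P@M[:3,:3].T+M[:3,3]
    rr=np.hypot(p[:,0],p[:,1]);th=np.arctan2(rr,p[:,2]);k=th/np.maximum(rr,1e-9)
    return np.c_[cam["cx"]+cam["fx"]*p[:,0]*k,cam["cy"]+cam["fy"]*p[:,1]*k]
def ortho(cam,c,z,half=.06,s=.0005,tool=None,yaw=0):
    """image on plane z: columns = -y (right), rows = -x (down), turned by yaw"""
    n=int(2*half/s)+1;g=(np.arange(n)-n//2)*s
    Y,X=np.meshgrid(-g,-g);c_,s_=np.cos(yaw),np.sin(yaw)
    P=np.c_[c[0]+(c_*X-s_*Y).ravel(),c[1]+(s_*X+c_*Y).ravel(),np.full(n*n,z)]
    uv=proj(P,cam,tool).astype(np.float32).reshape(n,n,2)
    return cv2.remap(cam["img"],uv[...,0],uv[...,1],cv2.INTER_CUBIC)[:,:,::-1].copy()
def pix2xy(uv,cam,z):
    from scipy.optimize import fsolve
    return fsolve(lambda q:proj([[q[0],q[1],z]],cam)[0]-uv,[.45,0])
E
python3 - <<'E'
from h import *;import pickle
from workcell import *
d=pickle.load(open("d0.pkl","rb"));t=d["top"]
for n,uv,z in [("pot_large",(152,191),.055),("pot_small",(321,230),.055),("pot_sq",(437,248),.055),("lidA",(201,203),.011),("lid_small",(171,234),.011),("lidC",(452,199),.011),("lid_sq",(373,225),.011),("flL",(300,151),.02),("flR",(388,140),.02),("petri",(265,228),.018),("stop",(479,239),.02),("bottlecap",(201,253),.15),("beaker",(500,187),.04)]:
    print(n,pix2xy(uv,t,z).round(3))
for uv in [(281,126),(285,173),(410,160),(406,117)]:print(pix2xy(uv,t,.004).round(3))
s=get_state();w=snapshot("wrist");cv2.imwrite("pics/w0.png",w["img"][:,:,::-1])
pickle.dump((s,w),open("w0.pkl","wb"));print({k:v for k,v in w.items() if k!="img"})
E
```

```text
pot_large [0.538 0.403]
pot_small [0.439 0.003]
pot_sq [ 0.394 -0.264]
lidA [0.511 0.301]
lid_small [0.436 0.374]
lidC [ 0.51  -0.318]
lid_sq [ 0.45  -0.123]
flL [0.635 0.053]
flR [ 0.659 -0.165]
petri [0.447 0.14 ]
stop [ 0.412 -0.375]
bottlecap [0.395 0.25 ]
beaker [ 0.535 -0.423]
[0.704 0.102]
[0.584 0.092]
[ 0.611 -0.221]
[ 0.721 -0.215]
{'fx': 309.70691628693146, 'fy': 309.70691628693146, 'cx': 321.89066280356207, 'cy': 203.1313602230138, 'T_tool_cam': array([[-1.81448606e-04, -9.61210267e-01, -2.75816587e-01,
         7.69686773e-02],
       [ 9.99999929e-01, -2.65811411e-04,  2.68482996e-04,
         9.74314124e-04],
       [-3.31383809e-04, -2.75816519e-01,  9.61210247e-01,
        -1.61998813e-01],
       [ 0.00000000e+00,  0.00000000e+00,  0.00000000e+00,
         1.00000000e+00]])}
```

View pics/w0.png

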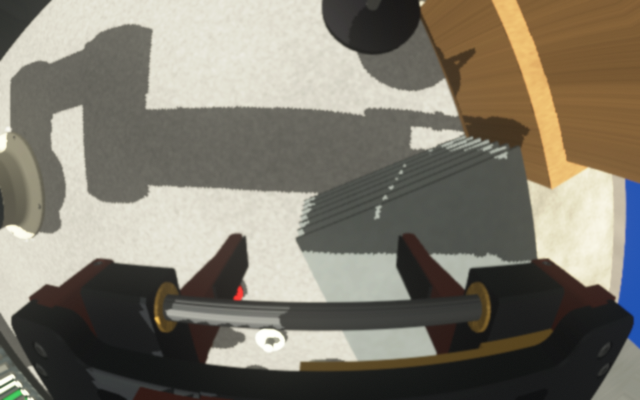

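The wrist view looks along tool +x. It shows the fingers closing along the image's horizontal axis, the red decoy at (238,294) and the small lid at (270,340).

```bash
cat > m.py <<'E'
from h import *;import pickle
d=pickle.load(open("d0.pkl","rb"));t=d["top"]
O=[("pot_large",(.538,.403),.055,.064),("pot_small",(.439,.003),.055,.046),("pot_sq",(.394,-.264),.055,.052),("lidA",(.511,.301),.011,.055),
("lid_small",(.436,.374),.011,.046),("lidC",(.510,-.318),.011,.064),("lid_sq",(.450,-.123),.011,.052),("flL",(.635,.053),.004,.082),("flR",(.659,-.165),.004,.082),("gap",(.65,-.055),.004,.05)]
tiles=[]
for n,c,z,D in O:
    o=ortho(t,c,z,half=.048,s=.0005)
    g=cv2.cvtColor(o,cv2.COLOR_BGR2HSV);m=((g[...,2]>150)&(g[...,1]<60)).astype(np.uint8)
    cs,_=cv2.findContours(m,cv2.RETR_EXTERNAL,cv2.CHAIN_APPROX_NONE)
    k=o.shape[0]//2
    if cs and "fl" not in n and n!="gap":
        q=min([x for x in cs if cv2.contourArea(x)>300],key=lambda x:np.hypot(*(x[:,0].mean(0)-k)))
        q=cv2.convexHull(q)
        if "sq" in n:
            (u,v),wh,a=cv2.minAreaRect(q);dd=wh;bx=cv2.boxPoints(((u,v),wh,a)).astype(int);cv2.polylines(o,[bx],True,(0,0,255))
        else:
            (u,v),wh,a=cv2.fitEllipse(q);dd=wh;cv2.circle(o,(int(round(u)),int(round(v))),int(D*1000),(0,0,255))
        print(n,round(c[0]-(v-k)*.0005,4),round(c[1]-(u-k)*.0005,4),"size",np.array(dd).round(1)*.5,"ang",round(a,1))
    cv2.putText(o,n,(3,12),0,.4,(0,255,0));tiles.append(cv2.resize(o,(160,160)))
cv2.imwrite("pics/mos.png",np.vstack([np.hstack(tiles[:5]),np.hstack(tiles[5:])]))
E
python3 m.py
```

```text
pot_large 0.541 0.4113 size [63.65 63.85] ang 77.1
pot_small 0.439 0.0006 size [45.65 46.1 ] ang 61.3
pot_sq 0.391 -0.2643 size [53.9 53. ] ang 27.6
lidA 0.5123 0.3028 size [54.4  55.35] ang 16.0
lid_small 0.4357 0.3752 size [45.3  46.25] ang 72.1
lidC 0.5112 -0.3187 size [63.35 63.9 ] ang 142.5
lid_sq 0.4497 -0.1233 size [52.7  52.35] ang 26.8
```

View pics/mos.png

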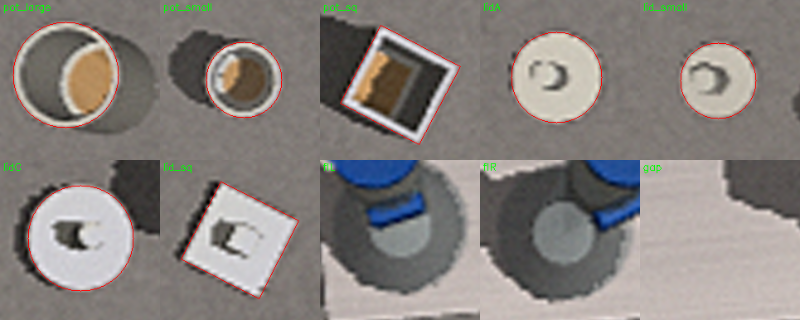

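The fitted sizes match the given ones, so lid C is the large lid and lid A is the spare. Next is a helper that turns target poses into row numbers.

```bash
cat > plan.py <<'E'
from h import *
from workcell import get_state
def down(phi):
    c,s=np.cos(np.radians(phi)),np.sin(np.radians(phi))
    return np.array([[c,s,0],[s,-c,0],[0,0,-1.]])
def plan(x,y,z,phi,s=None):
    s=s or get_state();A=R.from_quat(s["tool_rot"]).as_matrix();B=down(phi)
    rv=R.from_matrix(A.T@B).as_rotvec();sh=A.T@(np.array([x,y,z])-s["tcp_pos"])
    print("rv",rv.round(4),"shift",sh.round(4),"rows",max(np.linalg.norm(sh)/.0417,np.degrees(np.linalg.norm(rv))/7.16).round(1))
E
python3 -c "
from plan import *;plan(.44,.27,.25,90)"
```

```text
rv [-1.4000e-03  8.0000e-04  1.1681e+00] shift [-0.299 -0.179 -0.028] rows 9.3
```

>>> {"fn": "play_rows", "kwargs": {
  "rows": [
    [[-0.0014,0.0008,1.168,-0.299,-0.179,-0.028,0.04],[-0.0014,0.0008,1.168,-0.299,-0.179,-0.028,0.04],[-0.0014,0.0008,1.168,-0.299,-0.179,-0.028,0.04],[-0.0014,0.0008,1.168,-0.299,-0.179,-0.028,0.04],[-0.0014,0.0008,1.168,-0.299,-0.179,-0.028,0.04],[-0.0014,0.0008,1.168,-0.299,-0.179,-0.028,0.04],[-0.0014,0.0008,1.168,-0.299,-0.179,-0.028,0.04],[-0.0014,0.0008,1.168,-0.299,-0.179,-0.028,0.04],[-0.0014,0.0008,1.168,-0.299,-0.179,-0.028,0.04],[-0.0014,0.0008,1.168,-0.299,-0.179,-0.028,0.04],[-0.0014,0.0008,1.168,-0.299,-0.179,-0.028,0.04],[-0.0014,0.0008,1.168,-0.299,-0.179,-0.028,0.04]]
  ]
}}

```text
t: 1.15
tcp_pos: [0.4401, 0.27, 0.2503]
tool_rot: [0.707, 0.708, 0.0, -0.0]
force: [-1.2, -0.2, 0.1]
grip_width: 0.454
finger_force: 0.0
```

```bash
cat > look.py <<'E'
import sys,pickle
from plan import *
from workcell import snapshot
def fit(w,tool,items,out,half=.048):
    tiles=[]
    for n,c,z,D in items:
        o=ortho(w,c,z,half=half,tool=tool)
        g=cv2.cvtColor(o,cv2.COLOR_BGR2HSV);m=((g[...,2]>150)&(g[...,1]<60)).astype(np.uint8)
        if tool is not None: m=((g[...,2]>225)&(g[...,1]<60)).astype(np.uint8)
        cs,_=cv2.findContours(m,cv2.RETR_EXTERNAL,cv2.CHAIN_APPROX_NONE);k=o.shape[0]//2
        cs=[x for x in cs if cv2.contourArea(x)>1500]
        if cs:
            q=cv2.convexHull(min(cs,key=lambda x:np.hypot(*(x[:,0].mean(0)-k))))
            (u,v),wh,a=cv2.minAreaRect(q) if "sq" in n else cv2.fitEllipse(q)
            cv2.circle(o,(int(round(u)),int(round(v))),int(D*1000),(0,0,255))
            print(n,round(c[0]-(v-k)*.0005,4),round(c[1]-(u-k)*.0005,4),"size",np.array(wh).round(1)*.5,"ang",round(a,1))
        tiles.append(o)
    cv2.imwrite(out,np.hstack(tiles))
E
python3 - <<'E'
from look import *
s=get_state();w=snapshot("wrist");tool=(s["tcp_pos"],s["tool_rot"]);pickle.dump((s,w),open("w1.pkl","wb"))
print(s["tcp_pos"],s["t"],s["qpos"])
fit(w,tool,[("lid_small",(.4357,.3752),.011,.046),("lidA",(.5123,.3028),.011,.055),("pot_large",(.541,.4113),.055,.064)],"pics/l1.png")
E
```

```text
[0.44008325 0.26996844 0.25034033] 1.15 [ 4.83614680e-01 -1.27108798e-01  1.39716860e+00  1.13111980e-03
  1.87084411e+00  4.82704087e-01]
lid_small 0.4344 0.3728 size [34.55 42.85] ang 20.9
lidA 0.5125 0.3051 size [53.8 54.2] ang 13.2
```

View pics/l1.png

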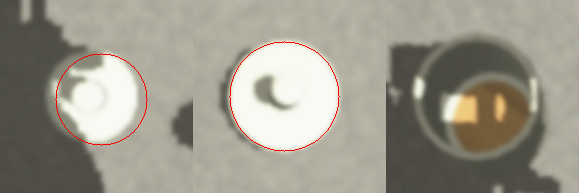

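The wrist and top cameras agree within about 2 mm. The spare lid sits at (0.512, 0.305), and the small lid at about (0.435, 0.3765) in the wrist frame. The gripper's shadow spoiled the automatic fit for the small lid. Next I grasp its knob.

>>> {"fn": "play_rows", "kwargs": {
  "rows": [
    [[0,0,0,0.1063,-0.0046,0.1,0.036],[0,0,0,0.1063,-0.0046,0.1,0.036],[0,0,0,0.1063,-0.0046,0.1,0.036],[0,0,0,0.1063,-0.0046,0.1,0.036],[0,0,0,0.1063,-0.0046,0.14,0.036],[0,0,0,0.1063,-0.0046,0.18,0.036],[0,0,0,0.1063,-0.0046,0.21,0.036],[0,0,0,0.1063,-0.0046,0.225,0.036],[0,0,0,0.1063,-0.0046,0.232,0.036],[0,0,0,0.1063,-0.0046,0.236,0.036],[0,0,0,0.1063,-0.0046,0.236,0.036],[0,0,0,0.1063,-0.0046,0.236,0.036]]
  ]
}}

```text
t: 2.2
tcp_pos: [0.4363, 0.3776, 0.0165]
tool_rot: [0.707, 0.707, 0.002, -0.0]
force: [-0.3, 0.6, 0.1]
grip_width: 0.409
finger_force: 0.0
```

>>> {"fn": "play_rows", "kwargs": {
  "rows": [
    [[0,0,0,0,0,0,0],[0,0,0,0,0,0,0],[0,0,0,0,0,0,0],[0,0,0,0,0,0,0],[0,0,0,0,0,0,0],[0,0,0,0,0,0,0]]
  ],
  "force": 15
}}

```text
t: 2.7
tcp_pos: [0.4361, 0.377, 0.0157]
tool_rot: [0.707, 0.707, 0.001, -0.0]
force: [-0.1, -0.7, 4.6]
grip_width: 0.178
finger_force: 15.0
```

>>> {"fn": "play_rows", "kwargs": {
  "rows": [
    [[0,0,0,0,0,-0.03,0],[0,0,0,0,0,-0.07,0],[0,0,0,0,0,-0.11,0],[0,0,0,0,0,-0.15,0],[0,0,0,-0.02,0.004,-0.185,0],[0,0,0,-0.06,0.004,-0.185,0],[0,0,0,-0.1,0.004,-0.185,0],[0,0,0,-0.14,0.004,-0.185,0],[0,0,0,-0.18,0.004,-0.185,0],[0,0,0,-0.22,0.004,-0.185,0],[0,0,0,-0.26,0.004,-0.185,0],[0,0,0,-0.3,0.004,-0.185,0]]
  ]
}}

```text
t: 3.7
tcp_pos: [0.4389, 0.0747, 0.1991]
tool_rot: [0.707, 0.707, 0.001, -0.0]
force: [1.4, -0.2, -0.9]
grip_width: 0.177
finger_force: 15.0
```

>>> {"fn": "play_rows", "kwargs": {
  "rows": [
    [[0,0,0,-0.04,0,0,0],[0,0,0,-0.08,0,0,0],[0,0,0,-0.12,0,0,0],[0,0,0,-0.15,0,0,0],[0,0,0,-0.17,0,0,0],[0,0,0,-0.176,0,0,0],[0,0,0,-0.176,0,0,0],[0,0,0,-0.176,0,0,0]]
  ]
}}

```text
t: 4.37
tcp_pos: [0.4395, -0.099, 0.1989]
tool_rot: [0.707, 0.707, 0.001, -0.001]
force: [0.2, 0.6, -0.8]
grip_width: 0.178
finger_force: 15.0
```

Run:
```python
from look import *
s=get_state();w=snapshot("wrist");tool=(s["tcp_pos"],s["tool_rot"]);pickle.dump((s,w),open("w2.pkl","wb"))
t=snapshot("top");pickle.dump(t,open("t2.pkl","wb"))
print(s["tcp_pos"],s["t"],s["grip_width"])
fit(w,tool,[("pot_small",(.439,.0006),.055,.046)],"pics/l2.png")
a=cv2.imread("pics/l2.png");im=cv2.resize(w["img"][:,:,::-1],(480,300));cv2.imwrite("pics/l2.png",np.hstack([im,cv2.resize(a,(300,300))]))
```

```text
[ 0.43949321 -0.09896655  0.19893271] 4.3667 0.17775073511827857
```

View pics/l2.png

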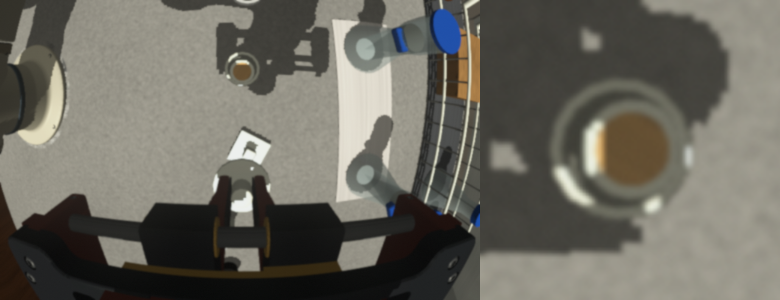

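The lid is held. The pot measures (0.439, 0.0034) by the wrist camera, about 2.8 mm more in y than the top view gave. That is the same bias as for the lid, so it cancels. Next I lower the lid onto the pot.

>>> {"fn": "play_rows", "kwargs": {
  "rows": [
    [[0,0,0,0.04,0.0005,0,0],[0,0,0,0.08,0.0005,0.03,0],[0,0,0,0.1,0.0005,0.07,0],[0,0,0,0.1023,0.0005,0.1,0],[0,0,0,0.1023,0.0005,0.115,0],[0,0,0,0.1023,0.0005,0.12,0],[0,0,0,0.1023,0.0005,0.123,0],[0,0,0,0.1023,0.0005,0.126,0],[0,0,0,0.1023,0.0005,0.129,0],[0,0,0,0.1023,0.0005,0.132,0],[0,0,0,0.1023,0.0005,0.134,0],[0,0,0,0.1023,0.0005,0.134,0]]
  ]
}}

```text
t: 5.47
tcp_pos: [0.4403, 0.0027, 0.0655]
tool_rot: [0.707, 0.707, 0.001, -0.0]
force: [-0.1, 0.7, -0.3]
grip_width: 0.173
finger_force: 15.0
```

>>> {"fn": "play_rows", "kwargs": {
  "rows": [
    [[0,0,0,0,0,0.001,0],[0,0,0,0,0,0.001,0.036],[0,0,0,0,0,0.001,0.036],[0,0,0,0,0,0.001,0.036],[0,0,0,0,0,0,0.036],[0,0,0,0,0,-0.02,0.036],[0,0,0,0,0,-0.05,0.036],[0,0,0,0,0,-0.09,0.08],[0,0,0,0,0,-0.13,0.08],[0,0,0,0,0,-0.14,0.08]]
  ]
}}

```text
t: 6.3
tcp_pos: [0.4417, 0.0027, 0.2125]
tool_rot: [0.707, 0.707, 0.004, 0.003]
force: [0.7, -0.2, 0.2]
grip_width: 0.598
finger_force: 0.0
```

Run:
```python
from plan import *
s=get_state();print(s["tcp_pos"],s["t"],s["grip_width"])
plan(.392,-.2635,.13,62.4)
```

```text
[0.44173815 0.00269041 0.21248164] 6.3 0.5982999109823876
rv [ 0.0099 -0.0032  0.4818] shift [-0.2662 -0.0506  0.0818] rows 6.8
```

>>> {"fn": "play_rows", "kwargs": {
  "rows": [
    [[0,0,0.48,-0.2668,-0.048,0,0.0878],[0,0,0.48,-0.2668,-0.048,0,0.0878],[0,0,0.48,-0.2668,-0.048,0,0.0878],[0,0,0.48,-0.2668,-0.048,0.02,0.0878],[0,0,0.48,-0.2668,-0.048,0.05,0.0878],[0,0,0.48,-0.2668,-0.048,0.075,0.0878],[0,0,0.48,-0.2668,-0.048,0.075,0.0878],[0,0,0.48,-0.2668,-0.048,0.075,0.0878],[0,0,0.48,-0.2668,-0.048,0.075,0.0878]]
  ]
}}

```text
t: 7.05
tcp_pos: [0.3906, -0.2645, 0.1275]
tool_rot: [0.856, 0.517, -0.0, -0.003]
force: [-0.1, 0.7, -0.6]
grip_width: 0.998
finger_force: 0.0
```

Run:
```python
from look import *
s=get_state();print(s["tcp_pos"],s["t"],s["grip_width"])
plan(.392,-.2635,.031,62.4)
t=snapshot("top")
fit(t,None,[("lid_small_placed",(.439,.0006),.060,.046),("pot_small",(.439,.0006),.055,.046)],"pics/l3.png")
```

```text
[ 0.3905927  -0.26445335  0.12748285] 7.05 0.9982038646827068
rv [-0.0046 -0.0025 -0.0016] shift [0.0013 0.0013 0.0965] rows 2.3
```

>>> {"fn": "play_rows", "kwargs": {
  "rows": [
    [[-0.004,-0.002,0,0.001,0.001,0.03,0.0878],[-0.004,-0.002,0,0.001,0.001,0.06,0.0878],[-0.004,-0.002,0,0.001,0.001,0.08,0.0878],[-0.004,-0.002,0,0.001,0.001,0.095,0.0878],[-0.004,-0.002,0,0.001,0.001,0.0965,0.0878],[-0.004,-0.002,0,0.001,0.001,0.0965,0.03],[-0.004,-0.002,0,0.001,0.001,0.0965,0.03],[-0.004,-0.002,0,0.001,0.001,0.0965,0.03],[-0.004,-0.002,0,0.001,0.001,0.0965,0.03],[-0.004,-0.002,0,0.001,0.001,0.0965,0.03],[-0.004,-0.002,0,0.001,0.001,0.0965,0.03]]
  ],
  "force": 20
}}

```text
t: 8.02
tcp_pos: [0.3937, -0.2635, 0.0342]
tool_rot: [0.855, 0.519, 0.001, 0.002]
force: [0.5, 0.9, 6.1]
grip_width: 0.591
finger_force: 20.0
```

Run:
```python
from look import *
s=get_state();print(s["tcp_pos"],s["t"],s["grip_width"]*.088,s["finger_force"])
plan(.50,-.057,.15,95)
t=snapshot("top");print(t["img"][225:235,315:327].mean(2).astype(int))
```

```text
[ 0.39365079 -0.26347283  0.03418706] 8.0167 0.051997490665171286 20.02195715904236
rv [ 0.0043  0.0018 -0.5674] shift [ 0.2322 -0.0005 -0.1159] rows 6.2
[[223 225 227 144 198 227 213 212 217 212 214 214]
 [228 149 105  96 100  96 192 217 211 213 210 216]
 [149  94  93  94  76 111 197 209 155 195 215 210]
 [139  92  98  94 149 200 213 213 209 213 217 211]
 [140  93  97  99 195 217 213 211 216 218 146 192]
 [131  87  94 100 197 217 210 213 215 221 208 212]
 [214 131  81  78 193 212 212 210 218 217 177 197]
 [215 211 212 212 159 195 211 211 216 184 198 211]
 [213 212 211 212 207 181 200 196 206 207 211 215]
 [211 207 211 210 211 207 209 211 207 210 209 210]]
```

>>> {"fn": "play_rows", "kwargs": {
  "rows": [
    [[0,0,0,0,0,-0.02,0.03],[0,0,0,0,0,-0.06,0.03],[0,0,0,0,0,-0.1,0.03],[0,0,-0.1,0.03,0,-0.116,0.03],[0,0,-0.2,0.07,0,-0.116,0.03],[0,0,-0.3,0.11,0,-0.116,0.03],[0,0,-0.4,0.15,0,-0.116,0.03],[0,0,-0.5,0.19,0,-0.116,0.03],[0,0,-0.567,0.22,0,-0.116,0.03],[0,0,-0.567,0.232,0,-0.116,0.03],[0,0,-0.567,0.232,0,-0.116,0.03],[0,0,-0.567,0.232,0,-0.116,0.03]]
  ]
}}

```text
t: 9.07
tcp_pos: [0.5, -0.0576, 0.1488]
tool_rot: [0.676, 0.737, -0.0, 0.002]
force: [-0.5, 0.2, -2.3]
grip_width: 0.593
finger_force: 20.0
```

Run:
```python
from look import *
s=get_state();print(s["tcp_pos"],s["t"],s["grip_width"]*.088,s["finger_force"])
plan(.6545,-.057,.15,95);plan(.6545,-.057,.0385,95)
t=snapshot("top");c=snapshot("scene");pickle.dump((t,c),open("t3.pkl","wb"))
fit(t,None,[("flL",(.645,.053),.004,.082),("gap",(.6545,-.057),.004,.05),("flR",(.664,-.1626),.004,.082)],"pics/x.png",half=.06)
cv2.imwrite("pics/l4.png",np.vstack([cv2.resize(cv2.imread("pics/x.png"),(720,240)),cv2.resize(c["img"][80:320,160:440,::-1],(720,360))[:, :720]]))
```

```text
[ 0.49997323 -0.05755455  0.14878726] 9.0667 0.05222116556140649 19.991875290870667
rv [ 0.0018  0.003  -0.0006] shift [-0.0128  0.154  -0.0009] rows 3.7
rv [ 0.0018  0.003  -0.0006] shift [-0.0125  0.1538  0.1106] rows 4.6
flL 0.6424 0.0517 size [33.2 34. ] ang 84.3
gap 0.6206 -0.0728 size [102.2  118.05] ang 174.7
flR 0.6275 -0.1571 size [ 77.8  151.35] ang 94.9
```

View pics/l4.png

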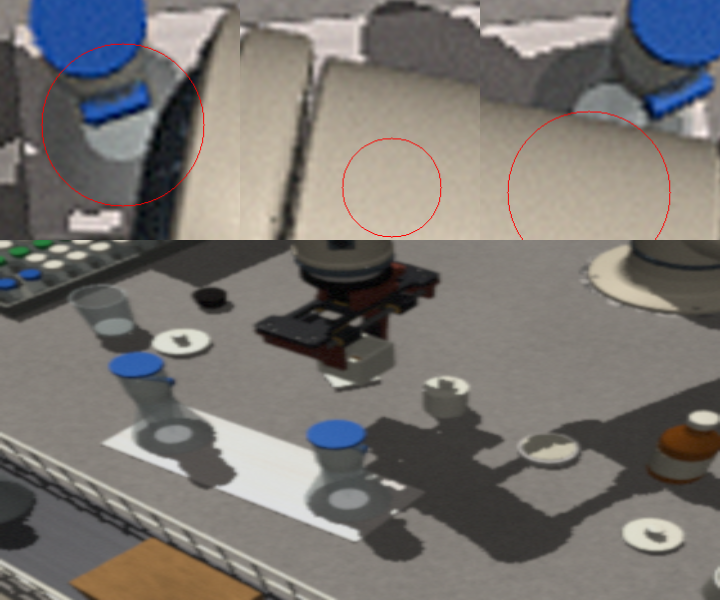

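The small lid is seated on its pot, and the square pot is held, with no camera housing sticking out of the gripper. Both flasks stand in place. I carry the pot over the gap and lower it.

>>> {"fn": "play_rows", "kwargs": {
  "rows": [
    [[0.002,0.003,0,-0.004,0.04,0,0.03],[0.002,0.003,0,-0.008,0.08,0,0.03],[0.002,0.003,0,-0.01,0.12,0,0.03],[0.002,0.003,0,-0.0125,0.15,0,0.03],[0.002,0.003,0,-0.0125,0.1538,0.02,0.03],[0.002,0.003,0,-0.0125,0.1538,0.05,0.03],[0.002,0.003,0,-0.0125,0.1538,0.08,0.03],[0.002,0.003,0,-0.0125,0.1538,0.095,0.03],[0.002,0.003,0,-0.0125,0.1538,0.103,0.03],[0.002,0.003,0,-0.0125,0.1538,0.107,0.03],[0.002,0.003,0,-0.0125,0.1538,0.109,0.03],[0.002,0.003,0,-0.0125,0.1538,0.109,0.03]]
  ]
}}

```text
t: 10.17
tcp_pos: [0.6554, -0.0575, 0.0421]
tool_rot: [0.676, 0.737, 0.001, 0.001]
force: [0.4, 0.4, -1.2]
grip_width: 0.592
finger_force: 20.0
```

>>> {"fn": "play_rows", "kwargs": {
  "rows": [
    [[0,0,0,0,0,0.001,0.03],[0,0,0,0,0,0.002,0.03],[0,0,0,0,0,0.003,0.03],[0,0,0,0,0,0.003,0.03]]
  ]
}}

```text
t: 10.5
tcp_pos: [0.6551, -0.0566, 0.0382]
tool_rot: [0.676, 0.737, 0.001, 0.001]
force: [0.1, 0.6, 1.9]
grip_width: 0.589
finger_force: 20.0
```

>>> {"fn": "play_rows", "kwargs": {
  "rows": [
    [[0,0,0,0,0,0,0.075],[0,0,0,0,0,0,0.075],[0,0,0,0,0,0,0.075],[0,0,0,0,0,-0.03,0.075],[0,0,0,0,0,-0.07,0.075],[0,0,0,0,0,-0.11,0.075],[0,0,0,0,0,-0.15,0.075],[0,0,0,0,0,-0.19,0.05],[0,0,0,-0.03,0,-0.21,0.04],[0,0,0,-0.07,0,-0.21,0.04],[0,0,0,-0.1,0,-0.21,0.036],[0,0,0,-0.1,0,-0.21,0.036]]
  ]
}}

```text
t: 11.5
tcp_pos: [0.6632, -0.162, 0.2477]
tool_rot: [0.678, 0.735, -0.0, 0.001]
force: [-0.3, -0.0, -0.6]
grip_width: 0.514
finger_force: 0.0
```

>>> {"fn": "play_rows", "kwargs": {
  "rows": [
    [[0,0,0,0,0,0,0.036],[0,0,0,0,0,0,0.036]]
  ]
}}

```text
t: 11.67
tcp_pos: [0.6634, -0.156, 0.2475]
tool_rot: [0.676, 0.737, 0.001, -0.0]
force: [-0.2, -0.4, 1.2]
grip_width: 0.416
finger_force: 0.0
```

Run:
```python
from look import *
s=get_state();w=snapshot("wrist");tool=(s["tcp_pos"],s["tool_rot"]);pickle.dump((s,w),open("w4.pkl","wb"))
print(s["tcp_pos"],s["t"],s["qpos"])
a=ortho(w,(.655,-.057),.059,half=.075,tool=tool,yaw=np.radians(5))
b=ortho(w,(.45,-.123),.011,half=.075,tool=tool)
for z in (a,b): cv2.drawMarker(z,(150,150),(0,0,255),0,20)
cv2.imwrite("pics/l5.png",np.hstack([a,b]))
```

```text
[ 0.66335007 -0.15596508  0.24746424] 11.6667 [-2.81555344e-01  3.28874721e-01  9.16082093e-01  1.47435569e-03
  1.89637109e+00 -3.68010450e-01]
```

View pics/l5.png

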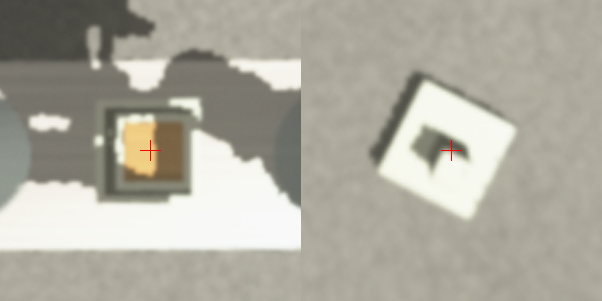

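The square pot sits at about (0.655, -0.056), within 2 mm of midway between the flask feet and square to the plate. The square lid reads (0.451, -0.121) with an edge angle of 26.8°, which agrees with the top view within its bias.

```bash
python3 -c "
from plan import *;plan(.4503,-.1222,.2,63.2);plan(.4503,-.1222,.06,63.2)"
```

```text
rv [ 0.0006 -0.0013  0.5556] shift [ 0.0517 -0.2094  0.0475] rows 5.3
rv [ 0.0006 -0.0013  0.5556] shift [ 0.0515 -0.2095  0.1875] rows 6.9
```

>>> {"fn": "play_rows", "kwargs": {
  "rows": [
    [[0,0,0.12,0.012,-0.04,0,0.036],[0,0,0.24,0.024,-0.08,0,0.036],[0,0,0.36,0.034,-0.12,0,0.036],[0,0,0.48,0.043,-0.16,0.02,0.036],[0,0,0.5556,0.05,-0.195,0.05,0.036],[0,0,0.5556,0.0517,-0.2094,0.09,0.036],[0,0,0.5556,0.0517,-0.2094,0.13,0.036],[0,0,0.5556,0.0517,-0.2094,0.16,0.036],[0,0,0.5556,0.0517,-0.2094,0.18,0.036],[0,0,0.5556,0.0517,-0.2094,0.1875,0.036],[0,0,0.5556,0.0517,-0.2094,0.1875,0.036],[0,0,0.5556,0.0517,-0.2094,0.1875,0.036]]
  ]
}}

```text
t: 12.72
tcp_pos: [0.4512, -0.1225, 0.0613]
tool_rot: [0.852, 0.524, 0.001, 0.001]
force: [0.0, 0.2, 0.4]
grip_width: 0.41
finger_force: 0.0
```

```bash
python3 -c "
from plan import *;print(get_state()['tcp_pos']);plan(.4503,-.1222,.0155,63.2)"
```

```text
[ 0.45115514 -0.1225007   0.06134012]
rv [ 0.0022 -0.0013  0.0004] shift [-0.0002 -0.001   0.0458] rows 1.1
```

>>> {"fn": "play_rows", "kwargs": {
  "rows": [
    [[0,0,0,0,-0.0005,0.02,0.036],[0,0,0,0,-0.0005,0.035,0.036],[0,0,0,0,-0.0005,0.043,0.036],[0,0,0,0,-0.0005,0.046,0.036],[0,0,0,0,-0.0005,0.046,0.036],[0,0,0,0,-0.0005,0.046,0],[0,0,0,0,-0.0005,0.046,0],[0,0,0,0,-0.0005,0.046,0],[0,0,0,0,-0.0005,0.046,0],[0,0,0,0,-0.0005,0.046,0]]
  ],
  "force": 15
}}

```text
t: 13.55
tcp_pos: [0.4506, -0.1229, 0.015]
tool_rot: [0.852, 0.524, 0.001, 0.001]
force: [0.0, 0.5, 3.7]
grip_width: 0.181
finger_force: 15.0
```

Run:
```python
from plan import *
s=get_state();p=s['tcp_pos'];print(p,s['grip_width']*.088,s["t"])
ph=np.degrees(np.arctan2(*R.from_quat(s["tool_rot"]).as_matrix()[[1,0],0]));print(ph)
x=lambda a:np.array([np.cos(np.radians(a)),np.sin(np.radians(a))])
dw=(np.array([.451,-.121])-p[:2])@x(ph);dt=(np.array([.4497,-.1233])-p[:2])@x(ph);print("delta wrist/top",dw,dt)
plan(.50,-.057,.2,95);plan(.6551,-.0566,.2,95);plan(.6551,-.0566,.09,95)
```

```text
[ 0.45064024 -0.12292309  0.01496514] 0.015928506480221972 13.55
63.14896860229969
delta wrist/top 0.001878245483042183 -0.0007609515131058423
rv [ 2.500e-03 -5.000e-04 -5.559e-01] shift [ 0.0813  0.0147 -0.1849] rows 4.9
rv [ 2.500e-03 -5.000e-04 -5.559e-01] shift [ 0.1517  0.1529 -0.1845] rows 6.8
rv [ 2.500e-03 -5.000e-04 -5.559e-01] shift [ 0.1516  0.1526 -0.0745] rows 5.5
```

>>> {"fn": "play_rows", "kwargs": {
  "rows": [
    [[0,0,0,0,0,-0.03,0],[0,0,0,0,0,-0.07,0],[0,0,0,0,0,-0.11,0],[0,0,-0.1,0.02,0.004,-0.145,0],[0,0,-0.2,0.05,0.01,-0.16,0],[0,0,-0.3,0.08,0.015,-0.16,0],[0,0,-0.4,0.1,0.05,-0.16,0],[0,0,-0.5,0.12,0.087,-0.16,0],[0,0,-0.556,0.138,0.124,-0.16,0],[0,0,-0.556,0.1503,0.1535,-0.16,0],[0,0,-0.556,0.1503,0.1535,-0.13,0],[0,0,-0.556,0.1503,0.1535,-0.1,0]]
  ]
}}

```text
t: 14.55
tcp_pos: [0.6578, -0.0582, 0.1142]
tool_rot: [0.675, 0.737, 0.001, 0.001]
force: [0.3, -0.4, -1.4]
grip_width: 0.177
finger_force: 15.0
```

>>> {"fn": "play_rows", "kwargs": {
  "rows": [
    [[0,0,0,0,0,0.015,0],[0,0,0,0,0,0.015,0],[0,0,0,0,0,0.015,0]]
  ]
}}

```text
t: 14.8
tcp_pos: [0.6541, -0.0579, 0.098]
tool_rot: [0.676, 0.737, -0.0, -0.001]
force: [0.5, 0.8, -0.3]
grip_width: 0.178
finger_force: 15.0
```

Run:
```python
from plan import *
s=get_state();print(s['tcp_pos'],s['grip_width']*.088,s["t"])
plan(.6552,-.0580,.080,95);plan(.6552,-.0580,.068,95)
```

```text
[ 0.65412207 -0.05792914  0.09797796] 0.015700261844695234 14.8
rv [-0.0018 -0.0011  0.0001] shift [-0.0002  0.0011  0.018 ] rows 0.4
rv [-0.0018 -0.0011  0.0001] shift [-0.0002  0.0011  0.03  ] rows 0.7
```

>>> {"fn": "play_rows", "kwargs": {
  "rows": [
    [[0,0,0,0,0.0005,0.008,0],[0,0,0,0,0.0005,0.014,0],[0,0,0,0,0.0005,0.018,0],[0,0,0,0,0.0005,0.021,0],[0,0,0,0,0.0005,0.024,0],[0,0,0,0,0.0005,0.027,0],[0,0,0,0,0.0005,0.03,0],[0,0,0,0,0.0005,0.03,0]]
  ]
}}

```text
t: 15.47
tcp_pos: [0.6551, -0.0579, 0.0685]
tool_rot: [0.676, 0.737, 0.0, -0.0]
force: [0.2, 0.5, -0.4]
grip_width: 0.184
finger_force: 15.0
```

>>> {"fn": "play_rows", "kwargs": {
  "rows": [
    [[0,0,0,0,0,0,0.036],[0,0,0,0,0,0,0.036],[0,0,0,0,0,0,0.036],[0,0,0,0,0,-0.02,0.036],[0,0,0,0,0,-0.06,0.036],[0,0,0,0,0,-0.1,0.036],[0,0,0,0,0,-0.14,0.036],[0,0,0,0,0,-0.175,0.036],[0,0,0,0,0,-0.175,0.036],[0,0,0,0,0,-0.175,0.036]]
  ]
}}

```text
t: 16.3
tcp_pos: [0.6562, -0.0582, 0.2485]
tool_rot: [0.676, 0.737, 0.003, 0.003]
force: [-0.3, 0.3, -0.3]
grip_width: 0.416
finger_force: 0.0
```

```bash
python3 -c "
from plan import *;print(get_state()['tcp_pos']);plan(.512,-.42,.24,90)"
```

```text
[ 0.65624774 -0.05818152  0.24849846]
rv [0.0081 0.0008 0.0874] shift [-0.3478 -0.1754  0.0075] rows 9.3
```

>>> {"fn": "play_rows", "kwargs": {
  "rows": [
    [[0,0,0.0874,-0.3478,-0.1754,0,0.036],[0,0,0.0874,-0.3478,-0.1754,0,0.036],[0,0,0.0874,-0.3478,-0.1754,0,0.036],[0,0,0.0874,-0.3478,-0.1754,0,0.036],[0,0,0.0874,-0.3478,-0.1754,0,0.036],[0,0,0.0874,-0.3478,-0.1754,0,0.036],[0,0,0.0874,-0.3478,-0.1754,0,0.036],[0,0,0.0874,-0.3478,-0.1754,0,0.036],[0,0,0.0874,-0.3478,-0.1754,0,0.036],[0,0,0.0874,-0.3478,-0.1754,0,0.036],[0,0,0.0874,-0.3478,-0.1754,0,0.036],[0,0,0.0874,-0.3478,-0.1754,0,0.036]]
  ]
}}

```text
t: 17.3
tcp_pos: [0.5104, -0.4198, 0.2419]
tool_rot: [0.708, 0.707, 0.001, -0.001]
force: [0.3, 0.1, 0.7]
grip_width: 0.41
finger_force: 0.0
```

Run:
```python
from look import *
s=get_state();w=snapshot("wrist");tool=(s["tcp_pos"],s["tool_rot"]);pickle.dump((s,w),open("w5.pkl","wb"))
print(s["tcp_pos"],s["t"])
fit(w,tool,[("lidC",(.5122,-.3177),.011,.064)],"pics/a.png")
t=snapshot("top")
b=ortho(t,(.655,-.057),.064,half=.048,yaw=np.radians(5));c=ortho(t,(.440,.002),.060,half=.048)
cv2.rectangle(b,(44,44),(148,148),(0,0,255));cv2.circle(c,(96,96),46,(0,0,255))
cv2.imwrite("pics/l6.png",np.hstack([cv2.imread("pics/a.png"),b,c]))
```

```text
[ 0.5104139  -0.41977962  0.24193444] 17.3
lidC 0.5115 -0.3202 size [55.4  64.55] ang 1.7
```

View pics/l6.png

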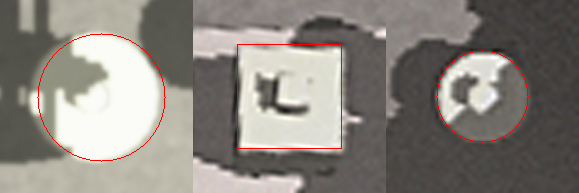

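The square and small lids both sit centred on their pots. The large lid measures (0.512, -0.318). Next I grasp it.

>>> {"fn": "play_rows", "kwargs": {
  "rows": [
    [[0,0,0,0.04,0.001,0,0.036],[0,0,0,0.08,0.001,0,0.036],[0,0,0,0.1015,0.001,0.02,0.036],[0,0,0,0.1015,0.001,0.06,0.036],[0,0,0,0.1015,0.001,0.1,0.036],[0,0,0,0.1015,0.001,0.14,0.036],[0,0,0,0.1015,0.001,0.18,0.036],[0,0,0,0.1015,0.001,0.205,0.036],[0,0,0,0.1015,0.001,0.22,0.036],[0,0,0,0.1015,0.001,0.2262,0.036],[0,0,0,0.1015,0.001,0.2262,0.036],[0,0,0,0.1015,0.001,0.2262,0.036]]
  ]
}}

```text
t: 18.4
tcp_pos: [0.513, -0.3174, 0.0189]
tool_rot: [0.707, 0.708, 0.001, 0.001]
force: [0.1, -0.6, -0.4]
grip_width: 0.41
finger_force: 0.0
```

>>> {"fn": "play_rows", "kwargs": {
  "rows": [
    [[0,0,0,0,0,0,0],[0,0,0,0,0,0,0],[0,0,0,0,0,0,0],[0,0,0,0,0,0,0],[0,0,0,0,0,0,0],[0,0,0,0,0,0,0]]
  ],
  "force": 18
}}

```text
t: 18.9
tcp_pos: [0.5127, -0.3186, 0.0191]
tool_rot: [0.707, 0.707, 0.001, 0.001]
force: [-0.2, 1.3, 6.5]
grip_width: 0.176
finger_force: 18.0
```

```bash
python3 -c "
from plan import *;s=get_state();print(s['tcp_pos'],s['grip_width']*.088)
plan(.48,-.2,.24,90);plan(.542,s['tcp_pos'][1]+.731,.24,90)"
```

```text
[ 0.5126683  -0.3186345   0.01913533] 0.015472035432465357
rv [ 0.0029  0.0005 -0.0001] shift [ 0.1185 -0.032  -0.221 ] rows 6.1
rv [ 0.0029  0.0005 -0.0001] shift [ 0.7309  0.0299 -0.2212] rows 18.3
```

>>> {"fn": "play_rows", "kwargs": {
  "rows": [
    [[0,0,0,0,0,-0.03,0],[0,0,0,0,0,-0.07,0],[0,0,0,0,0,-0.11,0],[0,0,0,0,0,-0.15,0],[0,0,0,0,0,-0.19,0],[0,0,0,0.02,0,-0.221,0],[0,0,0,0.06,0,-0.221,0],[0,0,0,0.1,0,-0.221,0],[0,0,0,0.14,0,-0.221,0],[0,0,0,0.18,0,-0.221,0],[0,0,0,0.22,0,-0.221,0],[0,0,0,0.26,0,-0.221,0]]
  ]
}}

```text
t: 19.9
tcp_pos: [0.5112, -0.0567, 0.2386]
tool_rot: [0.707, 0.707, 0.0, 0.0]
force: [1.2, -0.6, -0.8]
grip_width: 0.176
finger_force: 18.0
```

>>> {"fn": "play_rows", "kwargs": {
  "rows": [
    [[0,0,0,0.04,0,0,0],[0,0,0,0.08,0,0,0],[0,0,0,0.12,0,0,0],[0,0,0,0.16,0,0,0],[0,0,0,0.2,0,0,0],[0,0,0,0.24,0.01,0,0],[0,0,0,0.28,0.02,0,0],[0,0,0,0.32,0.0285,0,0],[0,0,0,0.35,0.0295,0,0],[0,0,0,0.37,0.0295,0,0],[0,0,0,0.37,0.0295,0,0],[0,0,0,0.37,0.0295,0,0]]
  ]
}}

```text
t: 20.9
tcp_pos: [0.541, 0.3122, 0.2381]
tool_rot: [0.707, 0.708, -0.0, 0.0]
force: [0.5, -0.1, -0.6]
grip_width: 0.175
finger_force: 18.0
```

Run:
```python
from look import *
s=get_state();w=snapshot("wrist");tool=(s["tcp_pos"],s["tool_rot"]);pickle.dump((s,w),open("w6.pkl","wb"))
print(s["tcp_pos"],s["t"],s["grip_width"]*.088)
# radial edge score for circles of outer 32 / inner 28 mm at rim height
def score(w,tool):
    g=cv2.GaussianBlur(cv2.cvtColor(ortho(w,(.5423,.4124),.055,tool=tool),cv2.COLOR_BGR2GRAY),(0,0),1.5).astype(np.float32)
    gx,gy=cv2.Sobel(g,cv2.CV_32F,1,0),cv2.Sobel(g,cv2.CV_32F,0,1);k=120;th=np.linspace(0,2*np.pi,180)
    best=[]
    for du in range(-12,13):
        for dv in range(-12,13):
            sc=0
            for r in (64,56):
                X=(k+du+r*np.cos(th)).round().astype(int);Y=(k+dv+r*np.sin(th)).round().astype(int)
                sc+=np.minimum(abs(gx[Y,X]*np.cos(th)+gy[Y,X]*np.sin(th)),40).sum()
            best.append((sc,.5423-dv*.0005,.4124-du*.0005))
    best.sort(reverse=True);print([tuple(np.round(b,4)) for b in best[:4]])
score(w,tool)
s1,w1=pickle.load(open("w1.pkl","rb"));score(w1,(s1["tcp_pos"],s1["tool_rot"]))
score(pickle.load(open("d0.pkl","rb"))["top"],None)
plan(.5423,.4124,.1,90);plan(.5423,.4124,.068,90)
```

```text
[0.54101028 0.31223968 0.23806891] 20.9 0.015424988413526013
[(np.float64(13632.6637), np.float64(0.5408), np.float64(0.4134)), (np.float64(13603.3747), np.float64(0.5413), np.float64(0.4139)), (np.float64(13586.7059), np.float64(0.5413), np.float64(0.4134)), (np.float64(13565.7169), np.float64(0.5408), np.float64(0.4139))]
[(np.float64(13613.224), np.float64(0.5408), np.float64(0.4144)), (np.float64(13536.9419), np.float64(0.5413), np.float64(0.4144)), (np.float64(13414.9603), np.float64(0.5403), np.float64(0.4144)), (np.float64(13381.3768), np.float64(0.5408), np.float64(0.4149))]
[(np.float64(14383.206), np.float64(0.5408), np.float64(0.4109)), (np.float64(14382.313), np.float64(0.5408), np.float64(0.4114)), (np.float64(14381.0733), np.float64(0.5413), np.float64(0.4114)), (np.float64(14369.1628), np.float64(0.5413), np.float64(0.4119))]
rv [0.0002 0.0006 0.0003] shift [0.1012 0.001  0.1385] rows 4.1
rv [0.0002 0.0006 0.0003] shift [0.1012 0.001  0.1705] rows 4.8
```

>>> {"fn": "play_rows", "kwargs": {
  "rows": [
    [[0,0,0,0.04,0.001,0,0],[0,0,0,0.08,0.001,0,0],[0,0,0,0.1006,0.001,0.03,0],[0,0,0,0.1006,0.001,0.07,0],[0,0,0,0.1006,0.001,0.11,0],[0,0,0,0.1006,0.001,0.14,0],[0,0,0,0.1006,0.001,0.151,0],[0,0,0,0.1006,0.001,0.156,0],[0,0,0,0.1006,0.001,0.16,0],[0,0,0,0.1006,0.001,0.164,0],[0,0,0,0.1006,0.001,0.168,0],[0,0,0,0.1006,0.001,0.17,0]]
  ]
}}

```text
t: 21.95
tcp_pos: [0.5434, 0.4127, 0.0712]
tool_rot: [0.707, 0.707, 0.002, 0.001]
force: [-1.4, -0.1, 0.9]
grip_width: 0.175
finger_force: 18.0
```

>>> {"fn": "play_rows", "kwargs": {
  "rows": [
    [[0,0,0,0,0,0,0],[0,0,0,0,0,0,0]]
  ]
}}

```text
t: 22.12
tcp_pos: [0.5428, 0.4126, 0.07]
tool_rot: [0.707, 0.707, 0.001, 0.0]
force: [-0.0, -0.4, -0.4]
grip_width: 0.174
finger_force: 18.0
```

>>> {"fn": "play_rows", "kwargs": {
  "rows": [
    [[0,0,0,0,0,0.001,0],[0,0,0,0,0,0.0015,0],[0,0,0,0,0,0.0015,0.036],[0,0,0,0,0,0.0015,0.036],[0,0,0,0,0,0.0015,0.036],[0,0,0,0,0,-0.02,0.036],[0,0,0,0,0,-0.06,0.036],[0,0,0,0,0,-0.1,0.036],[0,0,0,0,0,-0.14,0.036],[0,0,0,-0.04,0,-0.17,0.036],[0,0,0,-0.08,0,-0.17,0.036],[0,0,0,-0.11,0,-0.17,0.036]]
  ]
}}

```text
t: 23.12
tcp_pos: [0.5429, 0.3015, 0.2429]
tool_rot: [0.707, 0.708, 0.003, 0.001]
force: [0.7, -0.8, -0.9]
grip_width: 0.409
finger_force: 0.0
```

>>> {"fn": "play_rows", "kwargs": {
  "rows": [
    [[0,0,0,-0.03,-0.04,0,0.036],[0,0,0,-0.06,-0.08,0,0.036],[0,0,0,-0.09,-0.12,0,0.036],[0,0,0,-0.1,-0.16,0,0.036],[0,0,0,-0.1,-0.16,0,0.036],[0,0,0,-0.1,-0.16,0,0.036]]
  ]
}}

```text
t: 23.62
tcp_pos: [0.3796, 0.2011, 0.2405]
tool_rot: [0.707, 0.707, 0.002, 0.001]
force: [-0.3, -0.2, 0.5]
grip_width: 0.408
finger_force: 0.0
```

Run:
```python
from look import *
s=get_state();print(s["tcp_pos"],s["t"])
t=snapshot("top");c=snapshot("scene")
T=[]
for p,z,r,y in [((.541,.4113),.06,64,0),((.439,.0006),.06,46,0),((.655,-.057),.064,0,5)]:
    b=ortho(t,p,z,half=.048,yaw=np.radians(y))
    if r: cv2.circle(b,(96,96),r,(0,0,255))
    else: cv2.rectangle(b,(44,44),(148,148),(0,0,255))
    T.append(b)
sc=cv2.resize(c["img"][90:340,180:520,::-1],(579,400))
cv2.imwrite("pics/l7.png",np.vstack([np.hstack(T),sc]))
```

```text
[0.37960714 0.20105374 0.24052892] 23.6167
```

View pics/l7.png

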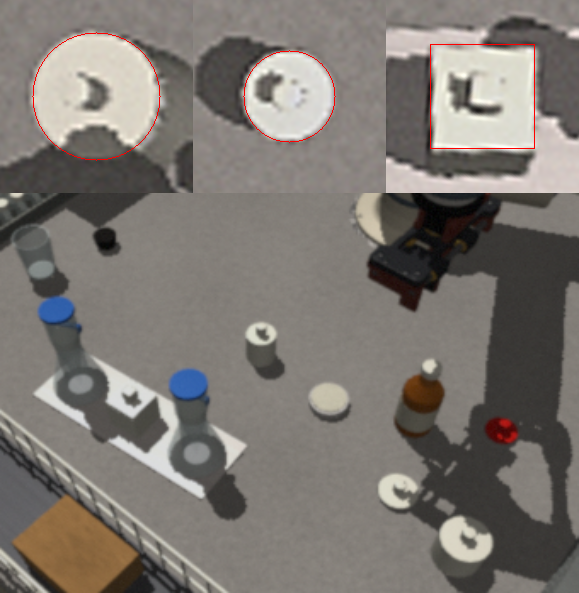

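All three lids sit flush and centred on their pots. The large is at (465,545), the small at (261,345), and the square pot stands midway between the flasks at (132,415). Everything else is in place.

```bash
python3 -c "
from workcell import *;print(finish_job())"
```

```text
the job is handed in; nothing more can be done
None
```

I handed the job in at about 24 s: the final pictures show each of the three pots closed with its own lid, the square pot midway between the flasks and everything else in place; the judge's verdict was not shown.

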